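# Mount the die carriage on the dovetail rail and clamp it

### The arm

A 7-joint arm with a two-finger parallel gripper is mounted at the origin on a cart in front of the work surface, level with it; the furniture and walls round the work are solid. World frame = base frame: x ahead of the robot, y to its left, z up, the work surface at z = 0. Lengths are in m, angles in rad, forces in N, time in s.
With the tool pointing down it reaches from about 0.4 to 0.75 m from the base axis. Payload 19.5 kg.
Tool frame: the origin (TCP) lies at the centre of the arm's flange, where the gripper is bolted on; the fingertips stand 173 mm ahead of it and the grasp point (between the pads) lies 155 mm ahead of it (bot.grasp_offset is the distance from the TCP to the grasp point, in m); z points along the fingers, y is the line along which they close (so a half turn about z gives the same grasp; the last joint's range is limited). The gripper opens to 85 mm and grips with 20 to 120 N. Pads are 22 mm wide; open, the fingers measure 114 mm over their backs; the gripper's body (76 mm by 85 mm) begins 54 mm behind the grasp point. The pads swing forward as they close: fully open they stand 13 mm farther back than shut.
Start: joints at [1.255, 0.707, -0.028, 1.485, 0.022, 0.951, -0.075], TCP at [0.155, -0.554, 0.405] pointing down, gripper open.
Joint ranges: [-2.71, 2.71], [-0.32, 2.16], [-1.57, 1.52], [0, 2.45], [-1.46, 4.6], [0, 2.02], [-2.83, 2.83]. Speed limits (rad/s): [1.89, 1.89, 2.57, 2.57, 3.01, 3.01, 3.01].

### API

Orientations are given as a unit quaternion [x, y, z, w].
In Python, from station import bot gives the robot as it stands.
- The arm moves only by the tool shift_gripper, called after "Request:" as name(argument=value, ...), one argument or row to a line, values as JSON. Schema: {"type":"object","properties":{"plan":{"type":"array","items":{"type":"array","items":{"type":"number"},"minItems":5,"maxItems":5},"minItems":1,"maxItems":8},"force":{"type":"number"},"only":{"type":"string"},"quiet":{"type":"boolean"},"lines":{"type":"string"}},"required":["plan"],"additionalProperties":false}. plan is a list of rows, 1 to 8 of them, each of 5 numbers: the opening from 0.0 (shut) to 1.0 (fully open), then dx, dy, dz in m, then a turn about the tool's z in rad; each row is the pose to reach, as a shift and turn from the pose commanded when the call began, along the tool's axes at that moment; what a row does not reach only later rows make up. A row lasts 1/12 s, in which the tool goes at most 0.0417 m and 0.125 rad, less where a joint would pass 70% of its speed; a pose out of reach is approached as far as the arm can. The fingers move at their own pace and stop on an object; force is the grip in N (left out, the last holds). Time passes only in rows, so rows that do not move let the fingers close. The tool returns the time, the measured TCP pose, the force, the opening and the grip force at its end. only (a regular expression) keeps the lines of the reply that match it, lines (a string "A,B") keeps lines A to B, and quiet returns only ok. Input that does not fit is refused with a message, and nothing moves.
- bot.observe(): the state, without advancing time (a new reading comes with each control period).
- bot.read_camera(name): name is "scene" or "top"; returns the picture (384x512x3 uint8, red, green, blue); there is no depth.
- bot.calibration(name): a dict with "fx", "fy", "cx", "cy" (pixels), "cam_to_world" (4x4, takes a point from camera to world coordinates). Camera axes: x right, y up, looking along -z (the intrinsics and any distortion apply to the point x, -y, -z); pixel columns grow to the right and rows downward; lengths in m; the calibration is good to about 2 mm. A picture is of the moment at which its call begins. calibration takes no time and is no camera call.
- bot.hand_in(): hands the job in; it is judged then, once.
The state is a dict: "clock": time; "joint_pos": joint angles; "qvel": joint speeds; "joint_torque": joint torques, N m; "ee_pos": TCP position; "eef_rot": TCP orientation; "contact_force": force on the tool from outside, world axes, zero at the start; "wrist_torque": the same for the moment, N m; "finger_gap": opening from 0.0 (shut) to 1.0 (fully open); "grip_force": force on a finger pad.
Only numpy, scipy, OpenCV 4.12 (cv2) and the standard library are available. Lean on these libraries where they do the work, as an engineer would, in place of code of your own. Each camera call takes 0.05 s, during which the arm holds its last target. There are 200 camera calls.

### The job

Pick up the carriage that carries the single tooth die on a square post, slide it onto the dovetail rail from the rail's open, tapered end until it is fully home against the end stop, then turn its wing knob clockwise until the clamp is tight. Leave the carriage clamped on the rail, and do not disturb the other carriage, the one with the round table.

Things in the scene. Friction and masses are not known exactly. Their poses are not given: they have to be found in the camera images.
- die_carriage: The carriage to mount, loose, 0.3 kg: block 50 (x) by 60 (y) by 20 mm, plus a lug to y = 71 at its +y side bearing the wing knob. Origin: centre of its underside; +x is the leading end. Channel along x underneath: 14 deep, 24 wide at the mouth, 38 at its roof, ends flared 4 mm a side. Post 22 x 22 mm at x = y = 0, z = 20 to 52, then a plaster die to z = 66.5. Grip the post across x from above.
- knob_grip (a point): On the axis of the die carriage's black wing knob, at carriage x = 0, y = 56, z = 51 mm. Axis vertical. The wing is 34 mm long (point's y), 10 mm thick (point's x), z = 34 to 60 mm in the carriage; the point's frame turns with it. At joint value q the wing's y is the carriage's y turned 0.62 - q rad counter-clockwise from above. One grasp is enough.
- clamp_knob (a joint): Wing knob of the die carriage, rad: near 0 = loose, grows clockwise seen from above, tight at its stop, 1.25 (let go, it may spring back to about 1.1). Turning it moves a jaw of the carriage into the channel (4.2 mm per rad; it bites the rail from about 0.95), so keep it loose until the carriage is home. It turns against about 0.1 N m and stays where it is left.
- rail: Dovetail rail on a dark plate 150 (x) by 70 (y) by 8 mm, fixed. Origin: centre of the plate's underside; carriages slide on towards +x. Dovetail x = -50 (open end, last 14 mm tapered) to 50, z = 16 to 30, 20 wide below, 34 on top; stop x = 50 to 62, top z = 34 mm. Carriage on it: axes parallel, origin y = 0, z = 16 (up to 20 still slides; 2 mm side play); home x = 25; clear of the end x < -80 mm.
- table_carriage: The other carriage, to be left alone, loose: the same block, lug and wing knob, but with a low round steel table 50 mm across, top z = 36 mm, and no post. Origin: centre of its underside, axes as for the die carriage.

How it is judged:
On the way, in this order (a step that is already met when the one before it is completed fails the run):
1. the die carriage has been slid onto the rail, home against the stop (x of die_carriage in the frame of rail between 0.013 and 0.035 m and y of die_carriage in the frame of rail between -0.008 and 0.008 m and z of die_carriage in the frame of rail between 0.01 and 0.024 m), for 0.2 s.
2. the wing knob has been tightened (value of joint clamp_knob above 0.97 rad), for 0.2 s.
At the end, for the whole second after the job is handed in: The die carriage sits on the dovetail, within 12 mm of the end stop, its knob turned past 0.97 rad (tight), released and at rest (all of step 1 and angle between die_carriage's own z axis and vertical below 0.17 rad and angle between the x axis of die_carriage and the x axis of rail, either way round below 0.17 rad and value of joint clamp_knob above 0.97 rad and linear speed of die_carriage below 0.02 m/s); the robot touches nothing.
It fails at once if the carriage with the round table is moved by more than 30 mm (distance of table_carriage from where it was at the start of the episode above 0.03 m).
It also fails if it takes over 45 s, if anything falls off the work surface, if the arm or the gripper's body presses on something with over 40 N, if the wrist force passes 120 N, or if a joint passes its speed limit or range.

## Working session

There is one attempt and no reset: what is moved stays moved. The work goes in short steps, Python scripts to look and compute and a tool call to move; the robot and the scene stay as the last step left them, time stands still between calls to the robot, and variables do not carry over. Pictures are saved under pics/ and viewed, at most 10 in all, crops included, and the job is handed in when it is done.

```bash
ls; mkdir -p pics; python3 - <<'E'
from station import bot
import cv2,numpy as np
np.set_printoptions(precision=4,suppress=True)
for n in("scene","top"):
    im=bot.read_camera(n); cv2.imwrite(f"pics/{n}0.png",im[:,:,::-1]); c=bot.calibration(n); print(n,c)
print(bot.observe(),bot.grasp_offset)
E
```

```text
pics
station.py
scene {'fx': 441.4158019860717, 'fy': 441.4158019860717, 'cx': 257.96495366404287, 'cy': 183.7614755834871, 'cam_to_world': array([[ 0.8946,  0.2133, -0.3926,  0.1729],
       [-0.4468,  0.4186, -0.7907, -0.9045],
       [-0.0043,  0.8828,  0.4698,  0.4801],
       [ 0.    ,  0.    ,  0.    ,  1.    ]])}
top {'fx': 386.7502004404814, 'fy': 386.7502004404814, 'cx': 254.49853572355286, 'cy': 195.57766539085688, 'cam_to_world': array([[-0.0229,  0.9978, -0.0627,  0.4416],
       [-0.9991, -0.025 , -0.034 , -0.242 ],
       [-0.0355,  0.0618,  0.9975,  0.9233],
       [ 0.    ,  0.    ,  0.    ,  1.    ]])}
{'clock': 0.1, 'joint_pos': array([ 1.2553,  0.707 , -0.0276,  1.4849,  0.022 ,  0.9509, -0.0754]), 'qvel': array([-0.0013, -0.0026, -0.0004, -0.0001, -0.0013,  0.0006,  0.0002]), 'joint_torque': array([  0.0052, -88.428 ,   1.2379, -23.6452,   0.0171,   0.005 ,
         0.0001]), 'ee_pos': array([ 0.1555, -0.5535,  0.4043]), 'eef_rot': array([ 0.9906,  0.1365, -0.0001, -0.0005]), 'contact_force': array([-0.2084,  0.4072, -0.1708]), 'wrist_torque': array([-0.0461,  0.0152,  0.0155]), 'grip_force': 0.0, 'finger_gap': 0.9998731303678824} 0.1547
```

View pics/scene0.png

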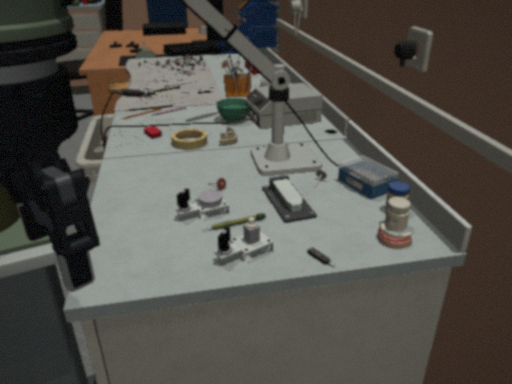

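View pics/top0.png

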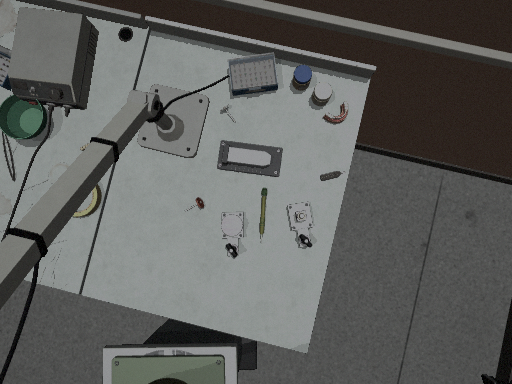

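The scene view shows the die carriage near (245,243) and the table carriage near (205,205). In the top view the rail is at (250,158), the die carriage at (300,216) with its knob at (305,241), and the table carriage at (232,225). I'll zoom in.

```bash
python3 - <<'E'
import cv2,numpy as np
t=cv2.imread("pics/top0.png");s=cv2.imread("pics/scene0.png")
a=cv2.resize(t[130:260,200:350],None,fx=5.3,fy=4.6*5.3/4.6/1.18,interpolation=3)
a=cv2.resize(t[135:260,210:330],(720,600*125*0+600),interpolation=cv2.INTER_CUBIC) if 0 else cv2.resize(t[135:255,210:330],(600,600),interpolation=cv2.INTER_CUBIC)
cv2.imwrite("pics/top1.png",a)
cv2.imwrite("pics/scene1.png",cv2.resize(s[165:275,165:325],(800,550),interpolation=cv2.INTER_CUBIC))
E
```

```text
(no output)
```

View pics/top1.png

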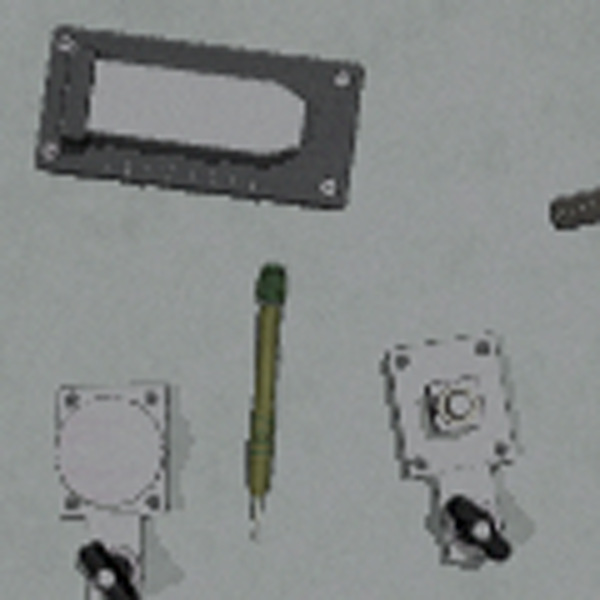

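View pics/scene1.png

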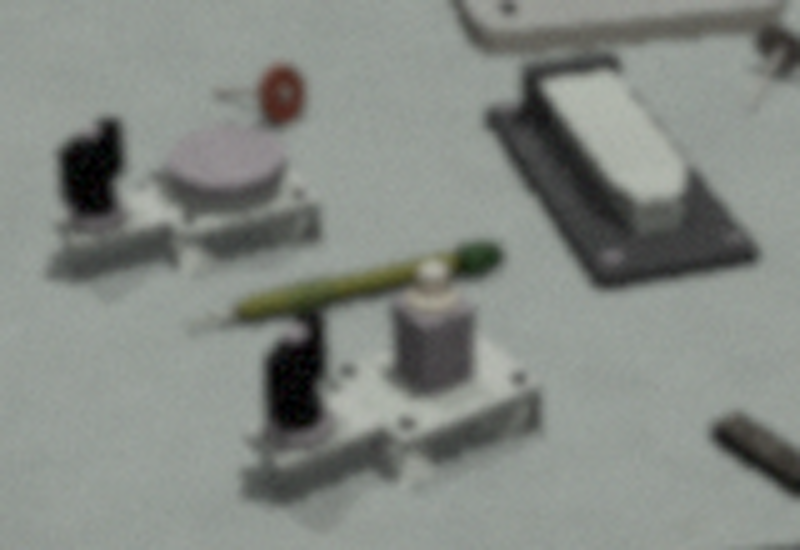

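The crops (5×) show the rail's stop at the left (world +y). The tapered open end is at the right (about (303,123)), so rail +x is roughly world +y. The die is at (458,404) and its knob at (480,527), with the lug towards the robot. Next I'll measure from both views.

```bash
cat > h.py <<'E'
import numpy as np,cv2
from station import bot
np.set_printoptions(precision=4,suppress=True)
C={n:bot.calibration(n) for n in("scene","top")}
def ray(n,p):
    c=C[n];M=np.array(c["cam_to_world"]);d=np.array([(p[0]-c["cx"])/c["fx"],-(p[1]-c["cy"])/c["fy"],-1])
    return M[:3,3],M[:3,:3]@d
def plane(n,p,z):
    o,d=ray(n,p);return o+d*(z-o[2])/d[2]
def tri(pt,ps):
    o1,d1=ray("top",pt);o2,d2=ray("scene",ps)
    s=np.linalg.lstsq(np.c_[d1,-d2],o2-o1,rcond=None)[0]
    a,b=o1+s[0]*d1,o2+s[1]*d2
    return (a+b)/2,np.linalg.norm(a-b)*1e3
def proj(n,P):
    c=C[n];M=np.array(c["cam_to_world"]);q=M[:3,:3].T@(np.array(P)-M[:3,3]);return np.array([c["cx"]+c["fx"]*q[0]/-q[2],c["cy"]+c["fy"]*q[1]/q[2]])
T=lambda u,v,o=(210,135):(o[0]+(u+.5)/5-.5,o[1]+(v+.5)/5-.5)
S=lambda u,v:T(u,v,(165,165))
E
python3 - <<'E'
from h import *
pairs={"dietop":((458,404),(433,268)),"knobtop":((482,528),(298,335)),"plateBR":((347,210),(603,283)),"plateTR":((365,65),(755,253)),"plateBL":((37,168),(490,115)),
"tip":((304,120),(661,196)),"blkTR":((493,333),(540,388)),"tablec":((113,450),(228,155))}
for k,(a,b) in pairs.items(): print(k,*tri(T(*a),S(*b)))
# plate mask
t=cv2.imread("pics/top0.png");g=cv2.cvtColor(t,6)
m=((g<95)*255).astype(np.uint8);m[:138]=0;m[180:]=0;m[:,:214]=0;m[:,286:]=0
c=max(cv2.findContours(m,0,2)[0],key=cv2.contourArea);r=cv2.minAreaRect(c)
P=np.array([plane("top",p,.008)[:2] for p in cv2.boxPoints(r)]);print("plate",P,P.mean(0),np.linalg.norm(np.diff(P,axis=0),axis=1));
e=P-np.roll(P,1,0);print(np.degrees(np.arctan2(e[:,1],e[:,0])))
B=np.array([plane("top",T(*p),.02)[:2] for p in((385,350),(493,333),(515,460),(405,478))]);print("die blk",B,B.mean(0));e=np.roll(B,-1,0)-B;print(np.linalg.norm(e,axis=1),np.degrees(np.arctan2(e[:,1],e[:,0])))
h=np.array([plane("top",T(*p),.02)[:2] for p in((402,362),(483,348),(501,450),(420,464))]);e=np.roll(h,-1,0)-h;print("holes",h.mean(0),np.linalg.norm(e,axis=1),np.degrees(np.arctan2(e[:,1],e[:,0])))
print("die@66.5",plane("top",T(458,404),.0665),"knob@60",plane("top",T(482,528),.06))
# dovetail top
m=((g>105)*255).astype(np.uint8);m[:140]=0;m[175:]=0;m[:,:222]=0;m[:,274:]=0
n,l,st,ce=cv2.connectedComponentsWithStats(m);i=l[155,247]
pts=np.argwhere(l==i)[:,::-1].astype(np.float32);r=cv2.minAreaRect(pts);print(st[i]);P=np.array([plane("top",p,.03)[:2] for p in cv2.boxPoints(r)]);print("dove",P,P.mean(0))
E
```

```text
dietop [ 0.4504 -0.3154  0.0656] 2.7622759855165726
knobtop [ 0.3954 -0.3247  0.0601] 2.6554808374150083
plateBR [ 0.5448 -0.2709  0.0061] 3.9241284877141664
plateTR [ 0.6122 -0.2804  0.0064] 0.4118702399165897
plateBL [ 0.5698 -0.123   0.0036] 4.943782882056269
tip [ 0.5843 -0.2508  0.0248] 1.0932417123743563
blkTR [ 0.4828 -0.3365  0.0176] 1.2921930234999586
tablec [ 0.4329 -0.1595  0.0367] 2.007240217496977
plate [[ 0.5644 -0.1209]
 [ 0.6362 -0.1313]
 [ 0.6125 -0.2798]
 [ 0.5413 -0.2688]] [ 0.5886 -0.2002] [0.0726 0.1504 0.072 ]
[ 81.1127  -8.2613 -99.0816 171.2088]
die blk [[ 0.4754 -0.2856]
 [ 0.4821 -0.3359]
 [ 0.423  -0.3442]
 [ 0.4158 -0.2932]] [ 0.4491 -0.3147]
[0.0508 0.0597 0.0516 0.0601] [ -82.4258 -172.0145   98.0182    7.2558]
holes [ 0.4487 -0.3157] [0.0382 0.048  0.0381 0.0481] [ -81.5532 -171.8101   98.5214    8.3525]
die@66.5 [ 0.4491 -0.3148  0.0665] knob@60 [ 0.3942 -0.3242  0.06  ]
[227 147  44  19 596]
dove [[ 0.5813 -0.1487]
 [ 0.6148 -0.1537]
 [ 0.5989 -0.2525]
 [ 0.5656 -0.2473]] [ 0.5902 -0.2005]
```

```bash
python3 - <<'E'
from h import *
print("lamp joint",*tri((150,105),(277,78)),"arm",*tri((103,148),(237,45)))
E
```

```text
lamp joint [ 0.6596 -0.0262  0.2197] 1.4328574670484657 arm [0.5756 0.0281 0.2909] 17.6099761862139
```

Request:
shift_gripper(
  plan=[
    [1, 0.3, -0.13, 0, 0.133],
    [1, 0.3, -0.13, 0, 0.133],
    [1, 0.3, -0.13, 0, 0.133],
    [1, 0.3, -0.13, 0, 0.133],
    [1, 0.3, -0.13, 0, 0.133],
    [1, 0.3, -0.13, 0, 0.133],
    [1, 0.3, -0.13, 0, 0.133],
    [1, 0.3, -0.13, 0, 0.133],
  ],
)

```text
clock: 0.77
ee_pos: [0.4111, -0.345, 0.4046]
eef_rot: [0.997, 0.071, 0.0, -0.0]
contact_force: [0.3, 0.4, -0.7]
finger_gap: 1.003
grip_force: 0.0
```

```bash
cat >> h.py <<'E'
def to(x,y,z):
    from scipy.spatial.transform import Rotation as R
    s=bot.observe();r=R.from_quat(s["eef_rot"]);m=r.as_matrix()
    print("tool delta",m.T@(np.array([x,y,z])-s["ee_pos"]),"pos",s["ee_pos"],"yawY",np.degrees(np.arctan2(m[1,1],m[0,1])),"F",s["contact_force"],s["wrist_torque"],"gap",s["finger_gap"])
E
python3 -c "
from h import *
to(.449,-.315,.195)"
```

```text
tool delta [ 0.0417 -0.0242  0.2096] pos [ 0.4111 -0.345   0.4046] yawY -81.85412976349889 F [ 0.2937  0.3895 -0.7468] [ 0.0005 -0.0619 -0.0276] gap 1.0029877201838453
```

Request:
shift_gripper(
  plan=[
    [1, 0.0417, -0.024, 0.03, 0],
    [1, 0.0417, -0.024, 0.07, 0],
    [1, 0.0417, -0.024, 0.11, 0],
    [1, 0.0417, -0.024, 0.14, 0],
    [1, 0.0417, -0.024, 0.14, 0],
    [1, 0.0417, -0.024, 0.14, 0],
  ],
)

```text
clock: 1.27
ee_pos: [0.4469, -0.3178, 0.2644]
eef_rot: [0.998, 0.07, -0.001, -0.001]
contact_force: [-0.1, -0.8, 0.6]
finger_gap: 0.998
grip_force: 0.0
```

```bash
python3 - <<'E'
from h import *
to(.449,-.315,.195)
E
```

```text
tool delta [ 0.0026 -0.0023  0.0694] pos [ 0.4469 -0.3178  0.2644] yawY -81.94608182854238 F [-0.1042 -0.804   0.5691] [-0.0379 -0.0276 -0.0162] gap 0.9982668848171011
```

Request:
shift_gripper(
  plan=[
    [1, 0.0025, -0.002, 0.035, 0],
    [1, 0.0025, -0.002, 0.06, 0],
    [1, 0.0025, -0.002, 0.069, 0],
    [1, 0.0025, -0.002, 0.069, 0],
    [1, 0.0025, -0.002, 0.069, 0],
  ],
)

```text
clock: 1.68
ee_pos: [0.4496, -0.3159, 0.1977]
eef_rot: [0.998, 0.07, 0.001, 0.001]
contact_force: [-0.1, -0.8, 0.8]
finger_gap: 1.0
grip_force: 0.0
```

```bash
python3 - <<'E'
from h import *
to(.449,-.315,.195)
cv2.imwrite("pics/t2.png",cv2.resize(bot.read_camera("scene")[125:285,165:325,::-1],(600,600),interpolation=2))
E
```

```text
tool delta [-0.0004 -0.001   0.0027] pos [ 0.4496 -0.3159  0.1977] yawY -81.96046745760313 F [-0.1157 -0.7536  0.8363] [-0.0213 -0.0386 -0.0137] gap 1.0001261404161355
```

View pics/t2.png

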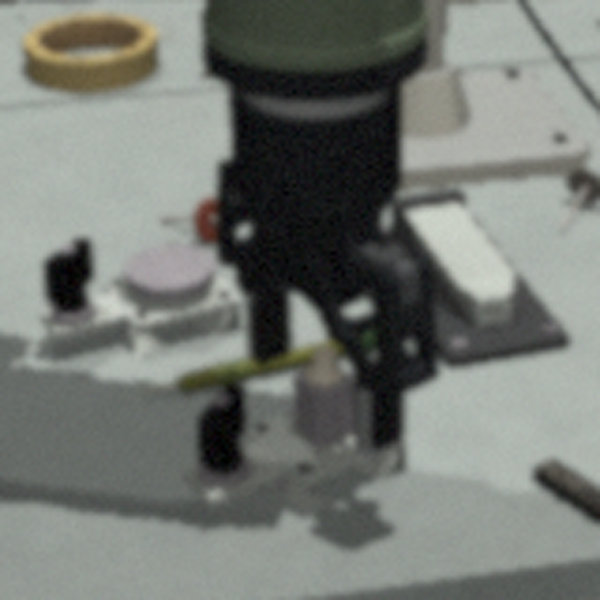

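The post at (325,405) stands between the two open fingers (tips near (268,355) and (388,460)). I'll close the gripper.

Request:
shift_gripper(
  plan=[
    [0, 0, 0, 0.002, 0],
    [0, 0, 0, 0.002, 0],
    [0, 0, 0, 0.002, 0],
    [0, 0, 0, 0.002, 0],
    [0, 0, 0, 0.002, 0],
    [0, 0, 0, 0.002, 0],
    [0, 0, 0, 0.002, 0],
    [0, 0, 0, 0.002, 0],
  ],
  force=70,
)

```text
clock: 2.4
ee_pos: [0.4493, -0.3154, 0.1941]
eef_rot: [0.998, 0.07, 0.0, 0.0]
contact_force: [-0.4, 0.8, 9.4]
finger_gap: 0.247
grip_force: 69.6
```

Request:
shift_gripper(
  plan=[
    [0, 0, 0, 0, 0],
    [0, 0, 0, 0, 0],
    [0, 0, 0, 0, 0],
    [0, 0, 0, 0, 0],
  ],
)

```text
clock: 2.73
ee_pos: [0.4493, -0.3154, 0.1941]
eef_rot: [0.998, 0.07, 0.0, 0.0]
contact_force: [-1.1, -0.5, 9.2]
finger_gap: 0.246
grip_force: 69.6
```

```bash
python3 - <<'E'
from h import *
to(.449,-.315,.195)
E
```

```text
tool delta [-0.0003 -0.0005 -0.0009] pos [ 0.4493 -0.3154  0.1941] yawY -81.93272961385046 F [-1.0634 -0.4602  9.1847] [ 0.1442  0.257  -0.0342] gap 0.24581734191884727
```

Request:
shift_gripper(
  plan=[
    [0, 0, 0, -0.02, 0],
    [0, 0, 0, -0.04, 0],
    [0, 0, 0, -0.04, 0.1],
    [0, 0, 0, -0.04, 0.2],
    [0, 0, 0, -0.04, 0.297],
    [0, 0, 0, -0.04, 0.297],
    [0, 0, 0, -0.04, 0.297],
  ],
)

```text
clock: 3.32
ee_pos: [0.4493, -0.3152, 0.2335]
eef_rot: [0.997, -0.076, -0.0, -0.0]
contact_force: [0.6, -0.4, -3.7]
finger_gap: 0.244
grip_force: 69.4
```

```bash
python3 - <<'E'
from h import *
to(.5754,-.2892,.2341)
E
```

```text
tool delta [ 0.1207 -0.0449 -0.0006] pos [ 0.4493 -0.3152  0.2335] yawY -98.76611411807659 F [ 0.5754 -0.384  -3.7293] [ 0.0281 -0.0284  0.0814] gap 0.24425258554023344
```

Request:
shift_gripper(
  plan=[
    [0, 0.03, -0.011, 0, 0],
    [0, 0.06, -0.022, 0, 0],
    [0, 0.09, -0.034, 0, 0],
    [0, 0.1207, -0.0449, 0, 0.002],
    [0, 0.1207, -0.0449, 0, 0.002],
    [0, 0.1207, -0.0449, 0, 0.002],
  ],
)

```text
clock: 3.82
ee_pos: [0.5763, -0.2889, 0.2329]
eef_rot: [0.997, -0.077, -0.0, -0.0]
contact_force: [-0.2, -0.2, -2.8]
finger_gap: 0.248
grip_force: 69.5
```

```bash
python3 - <<'E'
from h import *
to(.5754,-.2892,.2120)
for n in("scene","top"): cv2.imwrite(f"pics/{n}3.png",bot.read_camera(n)[:,:,::-1])
a=cv2.imread("pics/scene3.png")[130:280,180:340];b=cv2.imread("pics/top3.png")[110:260,200:350]
cv2.imwrite("pics/c3.png",cv2.resize(a,(800,600) if 0 else (640,600),interpolation=2))
E
```

```text
tool delta [-0.0008  0.0004  0.0209] pos [ 0.5763 -0.2889  0.2329] yawY -98.78052401048771 F [-0.2408 -0.2483 -2.8163] [-0.1238  0.0409 -0.0282] gap 0.24844152562604357
```

View pics/c3.png

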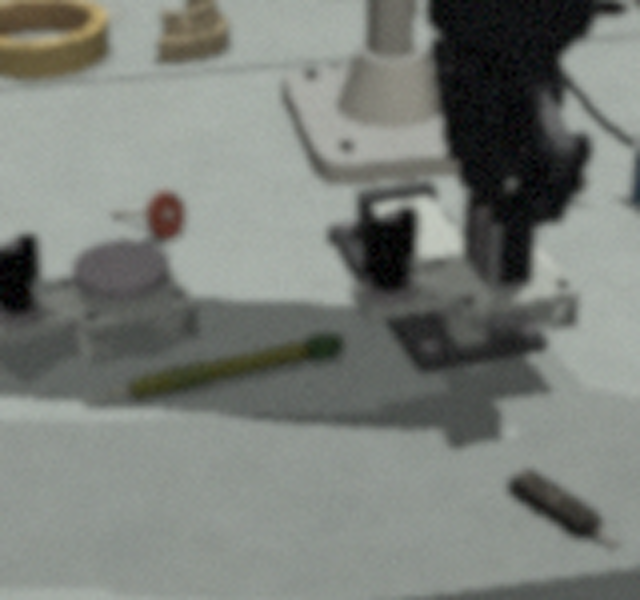

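The carriage hangs level, with its knob at (392,245) and the block's trailing corner at (577,295), above the open end of the rail at (430,345). A quick numeric check against the prediction comes before lowering.

```bash
python3 - <<'E'
from h import *
a=np.radians(81.1);ex=np.array([np.cos(a),np.sin(a),0]);ey=np.array([-ex[1],ex[0],0])
o=np.array([.5763,-.2889,.2329-.1941])
for n,(x,y,z) in dict(knobtop=(0,.056,.06),cornertop=(-.025,-.03,.02),cornerbot=(-.025,-.03,0)).items():
    P=o+x*ex+y*ey+[0,0,z];p=proj("scene",P);print(n,(p-[180,130])*4,"top",proj("top",P))
t=cv2.cvtColor(cv2.imread("pics/top3.png"),6);m=((t<45)*255).astype(np.uint8)[150:215,220:330]
n,l,s,c=cv2.connectedComponentsWithStats(m);print([(s[i].tolist(),(c[i]+[220,150]).round(1)) for i in range(1,n) if s[i][4]>15])
E
```

```text
knobtop [386.3443 217.3536] top [285.2457 181.9304]
cornertop [575.3399 289.4583] top [300.3907 147.3121]
cornerbot [572.5725 325.7666] top [299.6701 148.9319]
[([73, 0, 18, 53, 283], array([303.7, 170.1])), ([16, 54, 16, 11, 39], array([243.1, 208.4]))]
```

Request:
shift_gripper(
  plan=[
    [0, -0.0008, 0, 0.015, 0],
    [0, -0.0008, 0, 0.021, 0],
    [0, -0.0008, 0, 0.021, 0],
    [0, -0.0008, -0.015, 0.021, 0],
    [0, -0.0008, -0.025, 0.021, 0],
    [0, -0.0008, -0.035, 0.021, 0],
    [0, -0.0008, -0.035, 0.021, 0],
  ],
)

```text
clock: 4.5
ee_pos: [0.5811, -0.2527, 0.2131]
eef_rot: [0.997, -0.078, 0.001, -0.001]
contact_force: [-0.0, 1.3, -4.0]
finger_gap: 0.248
grip_force: 69.6
```

```bash
python3 - <<'E'
from h import *
to(.5932,-.1756,.2120)
E
```

```text
tool delta [ 0.     -0.078   0.0012] pos [ 0.5811 -0.2527  0.2131] yawY -98.91344986900849 F [-0.0143  1.2827 -4.019 ] [ 0.0445 -0.078  -0.0019] gap 0.247836309010907
```

Request:
shift_gripper(
  plan=[
    [0, 0, -0.01, 0.0015, 0],
    [0, 0, -0.02, 0.0015, 0],
    [0, 0, -0.03, 0.0015, 0],
    [0, 0, -0.04, 0.0015, 0],
    [0, 0, -0.04, 0.0015, 0],
  ],
)

```text
clock: 4.92
ee_pos: [0.5872, -0.2131, 0.2113]
eef_rot: [0.997, -0.078, 0.0, -0.001]
contact_force: [5.4, 2.2, -6.9]
finger_gap: 0.242
grip_force: 69.5
```

```bash
python3 - <<'E'
from h import *
to(.5932,-.1756,.2110)
E
```

```text
tool delta [ 0.0001 -0.038   0.0003] pos [ 0.5872 -0.2131  0.2113] yawY -98.93161118431956 F [ 5.3818  2.2216 -6.9413] [ 0.4257 -1.1582  0.0533] gap 0.24243685127259798
```

Request:
shift_gripper(
  plan=[
    [0, 0.0007, -0.01, 0, 0],
    [0, 0.0007, -0.02, 0, 0],
    [0, 0.0007, -0.028, 0, 0],
    [0, 0.0007, -0.034, 0, 0],
    [0, 0.0007, -0.037, 0, 0],
    [0, 0.0007, -0.037, 0, 0],
  ],
)

```text
clock: 5.42
ee_pos: [0.5931, -0.1783, 0.2112]
eef_rot: [0.997, -0.079, -0.0, -0.0]
contact_force: [-0.5, 0.4, -3.8]
finger_gap: 0.248
grip_force: 70.0
```

```bash
python3 - <<'E'
from h import *
to(.5932,-.1756,.2110)
E
```

```text
tool delta [-0.0004 -0.0027  0.0002] pos [ 0.5931 -0.1783  0.2112] yawY -99.01342687708225 F [-0.4919  0.4175 -3.7943] [ 0.0254 -0.0693  0.0197] gap 0.24832947463476704
```

Free so far. I'll press on gently until it meets the stop.

Request:
shift_gripper(
  plan=[
    [0, 0, -0.002, 0, 0],
    [0, 0, -0.004, 0, 0],
    [0, 0, -0.005, 0, 0],
    [0, 0, -0.005, 0, 0],
  ],
)

```text
clock: 5.75
ee_pos: [0.5934, -0.1759, 0.2113]
eef_rot: [0.997, -0.08, -0.0, 0.001]
contact_force: [-2.6, -8.8, -3.6]
finger_gap: 0.249
grip_force: 70.0
```

```bash
python3 - <<'E'
from h import *
to(.5932,-.1756,.2100)
E
```

```text
tool delta [-0.0002 -0.0003  0.0013] pos [ 0.5934 -0.1759  0.2113] yawY -99.15962968688554 F [-2.5939 -8.8196 -3.5978] [-2.1076  0.4199 -0.098 ] gap 0.24949574264837976
```

It met the stop (−8.8 N along the rail) at the predicted home. I'll relax, release and rise.

Request:
shift_gripper(
  plan=[
    [0, 0, 0.003, 0.001, 0],
    [0, 0, 0.003, 0.001, 0],
    [0.6, 0, 0.003, 0.001, 0],
    [0.6, 0, 0.003, 0.001, 0],
    [0.6, 0, 0.003, 0.001, 0],
    [0.6, 0, 0.003, 0.001, 0],
    [0.6, 0, 0.003, -0.03, 0],
    [0.6, 0, 0.003, -0.07, 0],
  ],
)

```text
clock: 6.42
ee_pos: [0.5928, -0.1769, 0.2798]
eef_rot: [0.997, -0.079, -0.002, -0.001]
contact_force: [0.5, -0.3, 0.9]
finger_gap: 0.6
grip_force: 0.0
```

Request:
shift_gripper(
  plan=[
    [0.6, 0, 0, -0.01, 0],
    [0.6, 0, 0, -0.03, 0],
    [0.6, 0, 0, -0.03, 0],
    [0.6, 0, 0, -0.03, 0],
  ],
)

```text
clock: 6.75
ee_pos: [0.5935, -0.1771, 0.312]
eef_rot: [0.997, -0.079, 0.001, 0.0]
contact_force: [0.0, 0.0, -0.5]
finger_gap: 0.602
grip_force: 0.0
```

```bash
python3 - <<'E'
from h import *
to(.5932-.0553,-.1756+.0087,.2670)
for n in("scene","top"): cv2.imwrite(f"pics/{n}4.png",bot.read_camera(n)[:,:,::-1])
a=cv2.imread("pics/scene4.png")[130:280,180:340];b=cv2.imread("pics/top4.png")[120:220,190:290]
cv2.imwrite("pics/c4.png",np.hstack([cv2.resize(a,(400,400),interpolation=2),cv2.resize(b,(400,400),interpolation=2)]))
E
```

```text
tool delta [-0.0566 -0.0014  0.0449] pos [ 0.5935 -0.1771  0.312 ] yawY -99.0598945498545 F [ 0.0394  0.0016 -0.5108] [ 0.0596 -0.0318  0.0147] gap 0.6017013734831832
```

View pics/c4.png

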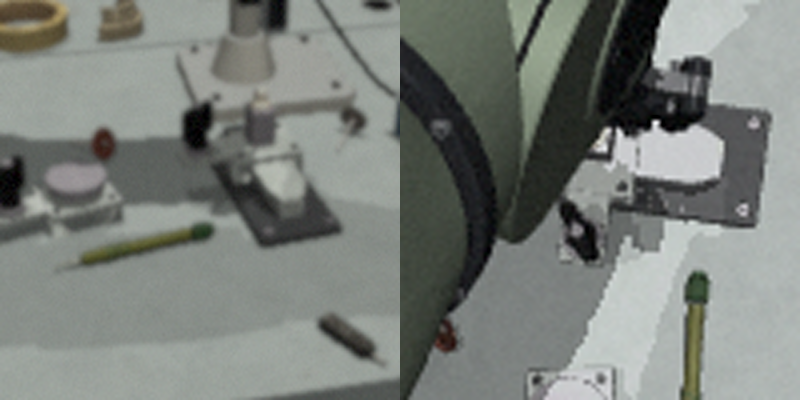

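The carriage sits on the rail by the stop, and the wing knob is visible in the top crop at (580,232). I'll measure its axis and wing angle.

```bash
python3 - <<'E'
from h import *
t=cv2.cvtColor(cv2.imread("pics/top4.png"),6)
m=((t<50)*255).astype(np.uint8)[168:190,227:243]
m=m.copy();n,l,s,c=cv2.connectedComponentsWithStats(m);i=1+np.argmax(s[1:,4]);print(s[i],c[i]+[227,168])
p=np.argwhere(l==i)[:,::-1].astype(np.float32)+[227,168]
r=cv2.minAreaRect(p.astype(np.float32));b=cv2.boxPoints(r);W=np.array([plane("top",q,.076)[:2] for q in b]);e=np.roll(W,-1,0)-W
print("centre",W.mean(0),"sides",np.linalg.norm(e,axis=1),np.degrees(np.arctan2(e[:,1],e[:,0])),"pred",.5932-.0553,-.1756+.0087)
to(.5379,-.1669,.224)
q=T(0,0);cs=(180+193*160/400,130+105*150/400);print("tri",*tri(c[i]+[227,168],cs))
E
```

```text
[ 3  2 10 15 65] [234.5846 177.7231]
centre [ 0.5371 -0.17  ] sides [0.0146 0.0342 0.0145 0.0342] [ -75.5432 -165.2852  104.4963   14.7825] pred 0.5378999999999999 -0.1669
tool delta [-0.0562 -0.0013  0.0866] pos [ 0.5933 -0.1771  0.3106] yawY -99.06026844322687 F [ 0.2583 -0.3089 -0.1052] [-0.0135  0.0182 -0.0491] gap 0.6011386419910937
tri [ 0.5355 -0.1703  0.078 ] 0.6178461231555186
```

Request:
shift_gripper(
  plan=[
    [0.5, -0.03, 0, 0, -0.1],
    [0.5, -0.0566, 0, 0, -0.2],
    [0.5, -0.0566, 0, 0.01, -0.3],
    [0.5, -0.0566, 0, 0.02, -0.4],
    [0.5, -0.0566, 0, 0.03, -0.5],
    [0.5, -0.0566, 0, 0.03, -0.577],
    [0.5, -0.0566, 0, 0.03, -0.577],
    [0.5, -0.0566, 0, 0.03, -0.577],
  ],
)

```text
clock: 7.52
ee_pos: [0.5374, -0.1684, 0.2807]
eef_rot: [0.978, 0.206, -0.0, -0.0]
contact_force: [-0.2, -0.2, 0.6]
finger_gap: 0.497
grip_force: 0.0
```

```bash
python3 - <<'E'
from h import *
to(.5375,-.168,.224)
E
```

```text
tool delta [ 0.0003 -0.0002  0.0567] pos [ 0.5374 -0.1684  0.2807] yawY -66.16854422355462 F [-0.1639 -0.1544  0.5777] [ 0.0291  0.0039 -0.0102] gap 0.4969161220291483
```

Request:
shift_gripper(
  plan=[
    [0.5, 0, 0, 0.02, 0],
    [0.5, 0, 0, 0.04, 0],
    [0.5, 0, 0, 0.052, 0],
    [0.5, 0, 0, 0.056, 0],
    [0.5, 0, 0, 0.056, 0],
  ],
)

```text
clock: 7.93
ee_pos: [0.5374, -0.1681, 0.2246]
eef_rot: [0.978, 0.207, -0.001, -0.0]
contact_force: [-1.1, 0.3, 0.6]
finger_gap: 0.498
grip_force: 0.0
```

```bash
python3 - <<'E'
from h import *
to(.5375,-.168,.224)
cv2.imwrite("pics/c5.png",cv2.resize(bot.read_camera("scene")[130:250,200:320,::-1],(600,600),interpolation=2))
E
```

```text
tool delta [ 0.0002 -0.0001  0.0006] pos [ 0.5374 -0.1681  0.2246] yawY -66.07112594198033 F [-1.1479  0.3129  0.5935] [-0.0229  0.0279 -0.0096] gap 0.4977731980506472
```

View pics/c5.png

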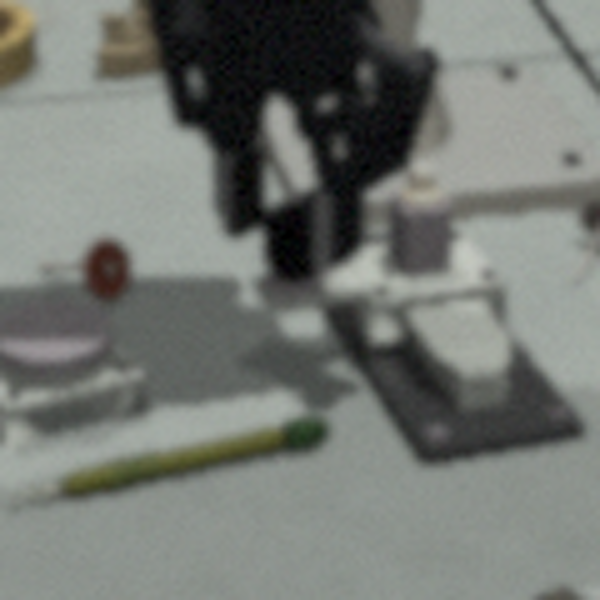

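The fingers at (240,200) and (335,230) straddle the black knob at (295,245), with the post clear at (420,235). I'll close on it.

Request:
shift_gripper(
  plan=[
    [0, 0, 0, 0, 0],
    [0, 0, 0, 0, 0],
    [0, 0, 0, 0, 0],
    [0, 0, 0, 0, 0],
    [0, 0, 0, 0, 0],
    [0, 0, 0, 0, 0],
  ],
  force=60,
)

```text
clock: 8.48
ee_pos: [0.5376, -0.1684, 0.2258]
eef_rot: [0.978, 0.208, 0.0, 0.0]
contact_force: [-1.5, -1.3, 7.2]
finger_gap: 0.1
grip_force: 61.2
```

```bash
python3 - <<'E'
from h import *
to(.5375,-.168,.224)
E
```

```text
tool delta [ 0.0001 -0.0004  0.0018] pos [ 0.5376 -0.1684  0.2258] yawY -66.02020935535032 F [-1.503  -1.3164  7.1785] [-0.1886  0.0267 -0.0583] gap 0.09999639167738875
```

Request:
shift_gripper(
  plan=[
    [0, 0, 0, -0.001, 0.1],
    [0, 0, 0, -0.001, 0.2],
    [0, 0, 0, -0.001, 0.3],
    [0, 0, 0, -0.001, 0.4],
    [0, 0, 0, -0.001, 0.5],
    [0, 0, 0, -0.001, 0.6],
    [0, 0, 0, -0.001, 0.7],
    [0, 0, 0, -0.001, 0.7],
  ],
)

```text
clock: 9.15
ee_pos: [0.5377, -0.1679, 0.2263]
eef_rot: [0.99, -0.142, 0.0, -0.0]
contact_force: [1.4, -0.8, 0.1]
finger_gap: 0.101
grip_force: 60.0
```

```bash
python3 - <<'E'
from h import *
to(.5375,-.168,.224)
E
```

```text
tool delta [-0.0002  0.0001  0.0023] pos [ 0.5377 -0.1679  0.2263] yawY -106.38162372974563 F [ 1.4308 -0.8311  0.1475] [-0.2263 -0.2082 -0.0657] gap 0.10148698062662764
```

Request:
shift_gripper(
  plan=[
    [0, 0, 0, 0, 0.1],
    [0, 0, 0, 0, 0.2],
    [0, 0, 0, 0, 0.3],
    [0, 0, 0, 0, 0.4],
    [0, 0, 0, 0, 0.47],
    [0, 0, 0, 0, 0.52],
    [0, 0, 0, 0, 0.52],
    [0, 0, 0, 0, 0.52],
  ],
  force=90,
)

```text
clock: 9.82
ee_pos: [0.5377, -0.168, 0.2264]
eef_rot: [0.922, -0.388, 0.0, -0.0]
contact_force: [2.6, 1.9, 3.5]
finger_gap: 0.095
grip_force: 92.6
```

```bash
python3 - <<'E'
from h import *
to(.5375,-.168,.224)
E
```

```text
tool delta [-0.0001  0.0001  0.0024] pos [ 0.5377 -0.168   0.2264] yawY -135.65425142415648 F [2.5956 1.8662 3.4987] [ 0.6798 -0.6864  0.1198] gap 0.09512255523159999
```

Request:
shift_gripper(
  plan=[
    [0, 0, 0, 0, 0.05],
    [0, 0, 0, 0, 0.1],
    [0, 0, 0, 0, 0.1],
    [0, 0, 0, 0, 0.1],
  ],
)

```text
clock: 10.15
ee_pos: [0.538, -0.1672, 0.2264]
eef_rot: [0.902, -0.433, -0.0, -0.001]
contact_force: [3.5, 8.3, 6.1]
finger_gap: 0.096
grip_force: 99.3
```

```bash
python3 - <<'E'
from h import *
to(.5375,-.168,.224)
E
```

```text
tool delta [0.0003 0.0009 0.0024] pos [ 0.538  -0.1672  0.2264] yawY -141.25598895698255 F [3.5119 8.3355 6.1476] [ 1.7238 -0.8816  1.6741] gap 0.09553515884884001
```

The torque has risen to 1.7 N·m, so the knob is at its stop. I'll unwind slightly, release, rise and look.

Request:
shift_gripper(
  plan=[
    [0, 0, 0, 0, -0.08],
    [0, 0, 0, 0, -0.08],
    [0.45, 0, 0, 0, -0.08],
    [0.45, 0, 0, 0, -0.08],
    [0.45, 0, 0, 0, -0.08],
    [0.45, 0, 0, -0.03, -0.08],
    [0.45, 0, 0, -0.07, -0.08],
    [0.45, 0, 0, -0.1, -0.08],
  ],
)

```text
clock: 10.82
ee_pos: [0.5371, -0.1687, 0.3283]
eef_rot: [0.917, -0.399, 0.0, 0.0]
contact_force: [-0.2, -0.1, 0.7]
finger_gap: 0.448
grip_force: 0.0
```

Request:
shift_gripper(
  plan=[
    [0.45, -0.03, 0, -0.03, 0],
    [0.45, -0.06, 0, -0.06, 0],
    [0.45, -0.1, 0, -0.08, 0],
    [0.45, -0.13, 0, -0.08, 0],
    [0.45, -0.16, 0, -0.08, 0],
    [0.45, -0.16, 0, -0.08, 0],
  ],
)

```text
clock: 11.32
ee_pos: [0.4256, -0.0481, 0.4066]
eef_rot: [0.918, -0.398, -0.001, -0.001]
contact_force: [-0.1, 0.1, -0.7]
finger_gap: 0.449
grip_force: 0.0
```

```bash
python3 - <<'E'
from h import *
for n in("scene","top"): cv2.imwrite(f"pics/{n}6.png",bot.read_camera(n)[:,:,::-1])
to(.5375,-.168,.224)
a=cv2.imread("pics/scene6.png")[130:250,200:320];b=cv2.imread("pics/top6.png")[120:220,190:290]
cv2.imwrite("pics/c6.png",np.hstack([cv2.resize(a,(400,400),interpolation=2),cv2.resize(b,(400,400),interpolation=2)]))
E
```

```text
tool delta [0.1603 0.0002 0.1825] pos [ 0.4282 -0.0507  0.4065] yawY -136.97558014854462 F [ 0.1773 -0.3408  0.3211] [ 0.0158 -0.0245  0.0216] gap 0.44619209731639353
```

View pics/c6.png

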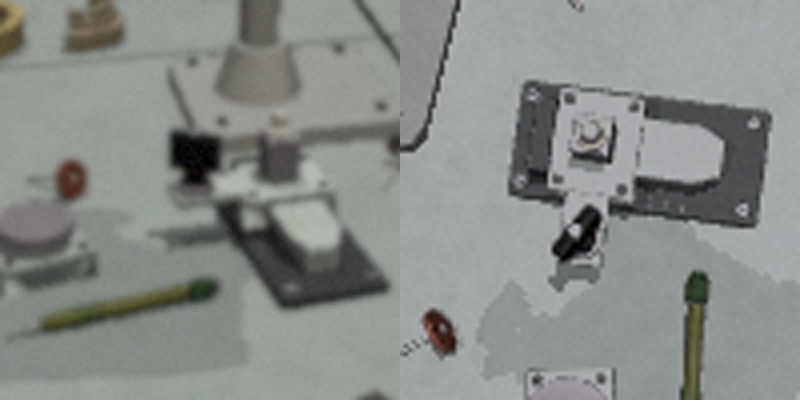

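The carriage is home against the stop, and the table carriage is untouched. The wing now runs from (598,208) to (557,260), about 38° clockwise of image-down, so q is roughly 1.1. I'll check that numerically.

```bash
python3 - <<'E'
from h import *
t=cv2.cvtColor(cv2.imread("pics/top6.png"),6)
m=((t<60)*255).astype(np.uint8)[168:190,226:243];n,l,s,c=cv2.connectedComponentsWithStats(m);i=1+np.argmax(s[1:,4]);print(s[i])
W=np.array([plane("top",q,.076)[:2] for q in np.argwhere(l==i)[:,::-1]+[226,168]])
w,v=np.linalg.eigh(np.cov(W.T));a=np.degrees(np.arctan2(v[1,1],v[0,1]))%180;print("wing",a,"q",np.radians(206.6-a),W.mean(0))
p=[plane("top",(190+(u-400)/4,120+r/4),.036)[:2] for u,r in((569,98),(637,106),(623,189),(556,178))];p=np.array(p)
o=np.mean(p,0);print("holes",o,"rail x",(o-[.5893,-.2003])@[.1547,.988],"y",(o-[.5893,-.2003])@[-.988,.1547])
E
```

```text
[ 2  4 12 14 77]
wing 139.52873416717762 q 1.1706144222631272 [ 0.5334 -0.1695]
holes [ 0.5909 -0.178 ] rail x 0.022238192353513028 y 0.0018273400787223064
```

Rail x is 22 mm, y is 2 mm and q is about 1.17, all within limits. Handing in.

```bash
python3 -c "
from station import bot
print(bot.hand_in())"
```

```text
the job is handed in; nothing more can be done
None
```

The die carriage is on the rail against the end stop with its knob clamped tight (measured about 1.1–1.2 rad), the arm is clear, the table carriage was left alone, and the job is handed in; no verdict was returned.

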